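# Open the ratchet stop of the loaf-tin rack

## Task

Make room in the tin rack for the long loaf tin: press the black release paddle on the sliding jaw right down so that it stays down, then push the jaw back along its bar until it stops against the end stop. Only press and push: do not pick up or shove any of the tins, utensils or other things standing about, and leave the paddle down and the jaw fully back when you take the hand away.

Things in the scene. Friction and masses are not known exactly. Their poses are not given: they have to be found in the camera images.
- rack: The tin rack: a pale wooden board 270 x 460 mm, 15 mm thick, fixed to the table. Origin at the centre of the board's underside (on the table); its z axis is up, its y axis runs along the rack's bar from the upright steel fence (face at y = -190 mm, 70 mm high above the board) towards the steel end stop (70 mm wide in x, 42 mm high above the board, inner face at y = +195 mm). The flat steel bar lies along y at x = 0; a row of dark ratchet teeth lies beside it at x = -36 mm.
- jaw (a joint): Travel of the sliding jaw along the rack's +y axis, m. 0 = nearest the fence; 0.135 = fully back, with its carriage against the end stop. While the pawl sits between the teeth the jaw is locked both ways (a few mm of play); when the pawl is up it slides with about 4 N and stays where it is left.
- jaw_face (a point): Point on the flat front face (the side towards the fence) of the jaw's upright white plate, on its centre line, 85 mm above the table. The plate is 68 mm wide (rack x), 10 mm thick and reaches from 25 to 110 mm above the table; the face looks to the rack's -y. The point lies at rack y = -5 mm + joint jaw. Behind the plate is a low steel carriage that carries the release lever. The axes are the rack's.
- release (a joint): Angle of the release lever, rad. 0 = paddle up, pawl between the teeth (locked); 0.30 = paddle fully down, pawl clear of the teeth. The pawl clears the teeth at about 0.2. It stays where it is put; it takes about 5 N at the paddle.
- paddle_top (a point): Centre of the top of the lever's black paddle, 38 mm (rack x) x 36 mm (rack y), 8 mm thick, which sticks out over the board on the rack's +x side of the carriage, 58 mm from the bar's centre line and 36 mm behind the jaw's face (rack +y). Its top is about 79 mm above the table when up and about 61 mm when fully down. The lever pivots about the rack's y axis on top of the carriage; the paddle goes down, nothing else is under it but the board.
- short_tin_c (a point): Centre of a small open steel loaf tin, 80 x 105 mm, 48 mm high, standing loose on the bar between fence and jaw (its rim 71 mm above the table). To be left alone.
- long_tin_c (a point): Centre of a long open steel loaf tin, 80 x 195 mm, 48 mm high, waiting loose on the table beside the rack. To be left alone.
- cutter: Steel ring cutter, 60 mm across, 35 mm high, loose on the rack's board. Origin at the centre of its underside. To be left alone.
- stamp: Small turned wooden bun stamp, 40 mm across, 58 mm high, loose on the rack's board. Origin at the centre of its underside. To be left alone.
- jar: Closed glass jar, 70 mm across, 100 mm high, loose on the table. Origin at the centre of its underside. To be left alone.
- bowl: Steel bowl, 150 mm across, 65 mm high, loose on the table. Origin at the centre of its underside. To be left alone.
- pin: Wooden rolling pin, 360 mm long with its handles, 44 mm thick, lying loose on the table. Origin under its middle. To be left alone.

How it is judged:
By the outcome, as a careful person would: the job done as asked, in the order asked, and still so for the second after the job is handed in, with the robot touching nothing.
It also fails if it takes over 40 s, if anything falls off the work surface, if the arm or the gripper's body presses on something with over 40 N, if the wrist force passes 120 N, or if a joint passes its speed limit or range.

## Robot

A 7-joint arm with a two-finger parallel gripper is mounted at the origin on the work surface. World frame = base frame: x ahead of the robot, y to its left, z up, the work surface at z = 0. Lengths are in m, angles in degrees, forces in N, time in s.
With the tool pointing down it reaches from about 0.425 to 0.875 m from the base axis. Payload 4.7 kg.
Tool frame: the origin (TCP) lies at the very end of the fingers, on their centre line; the grasp point (between the pads) lies 19 mm behind it (pinch_z is the distance from the TCP to the grasp point, in m); z points along the fingers, y is the direction in which the jaws open and shut (so a half turn about z gives the same grasp; the last joint's range is limited). The gripper opens to 87 mm and grips with 3 to 60 N. Pads are 19 mm wide; open, the fingers measure 117 mm over their backs; the gripper's body (75 mm by 190 mm) begins 51 mm behind the grasp point.
Start: joints at [67.328, 18.392, -4.016, 83.108, 1.295, 78.541, -3.26], TCP at [0.259, -0.596, 0.223] pointing down, gripper open.
Joint ranges: [-163.93, 163.93], [-17.29, 119.83], [-79.2, 71.16], [3.27, 140.29], [-89.18, 269.18], [5.43, 117.66], [-154.24, 154.24]. Speed limits (degrees/s): [147.25, 147.25, 180, 180, 180, 180, 180].

## Interface

Orientations are given as [roll, pitch, yaw] about the fixed x, y, z axes, in that order (R = Rz(yaw) Ry(pitch) Rx(roll)).
In Python, from cell import get_obs, read_camera, camera_params, sign_off, pinch_z gives the robot as it stands.
- The arm moves only by the shell command python3 -m handwheel 'ROWS' [FORCE]. ROWS is JSON, a list of rows, each a list of 5 numbers: the finger opening in m, from 0 to 0.087, then the shift along the tool's x, y, z in m, then the turn about the tool's z in rad. In form: [[jaw, tx, ty, tz, twist], ...]. A call has 1 to 20 rows; each row is the pose to reach, as a shift and turn from the pose commanded when the call began, along the tool's axes at that moment; what a row does not reach only later rows make up. A row lasts 1/10 s, in which the tool goes at most 50 mm and 8.59 degrees, less where a joint would pass 70% of its speed; a pose out of reach is approached as far as the arm can. A call with a gripper value outside its range is refused whole. The fingers move at their own pace and stop on an object; FORCE is the grip in N (left out, the last holds). Time passes only in rows, so rows that repeat a pose let the fingers close. It gives the time, the measured TCP pose, the force and the opening at its end, in the units of the state.
- get_obs(): the state, without advancing time (a new reading comes with each control period).
- read_camera(name): name is "scene" or "top"; returns the picture (420x560x3 uint8, blue, green, red); there is no depth.
- camera_params(name): a dict with "camera_matrix" (3x3 intrinsics, pixels), "k1" (the pictures are not rectified: a ray, as slopes to the right and down, at radius r is drawn at 1 + k1 r^2 times it, then the intrinsics apply), "R" (3x3) and "t" (3): a world point X has camera coordinates R X + t. Camera axes: x right, y down, z forward; pixel columns grow to the right and rows downward; lengths in m; the calibration is good to about 2 mm. A picture is of the moment at which its call begins. camera_params takes no time and is no camera call.
- sign_off(): hands the job in, once; it reports no verdict.
The state is a dict: "time_s": time; "qpos": joint angles; "joint_velocities": joint speeds; "effort": joint torques, N m; "tool_pos": TCP position; "tool_rot": TCP orientation; "force": force on the tool from outside, world axes, zero at the start; "wrist_torque": the same for the moment, N m; "grip_width": finger opening in m.
Only numpy, scipy, OpenCV 4.12 (cv2) and the standard library are available. Lean on these libraries where they do the work, as an engineer would, in place of code of your own. Each camera call takes 0.05 s, during which the arm holds its last target.

## Working session

There is one attempt and no reset: what is moved stays moved. The work goes in short steps, Python scripts to look and compute and a shell command to move; the robot and the scene stay as the last step left them, time stands still between calls to the robot, and variables do not carry over. Pictures are saved under pics/ and viewed, and the job is handed in when it is done.

```bash
ls; mkdir -p pics; python3 - <<'E'
from cell import *
import cv2
for n in("scene","top"):
    cv2.imwrite(f"pics/{n}0.png",read_camera(n)); p=camera_params(n); print(n,p)
o=get_obs(); print(o['time_s'],o['tool_pos'],o['tool_rot'],o['force'],o['grip_width'],pinch_z)
E
```

```text
pics
scene {'camera_matrix': array([[411.24768775,   0.        , 284.0655421 ],
       [  0.        , 411.24768775, 207.46715096],
       [  0.        ,   0.        ,   1.        ]]), 'k1': 0.022463032029234723, 'R': array([[-0.61741304,  0.78663019,  0.00375348],
       [ 0.41771071,  0.33189002, -0.84579358],
       [-0.6665725 , -0.52063611, -0.53349708]]), 't': array([ 0.35386737, -0.18474187,  1.71894481])}
top {'camera_matrix': array([[536.3199837 ,   0.        , 280.05166191],
       [  0.        , 536.3199837 , 213.30765564],
       [  0.        ,   0.        ,   1.        ]]), 'k1': -0.1100797178790809, 'R': array([[ 4.61215902e-03, -9.99989320e-01,  2.96518558e-04],
       [-9.87223116e-01, -4.60050790e-03, -1.59277601e-01],
       [ 1.59277264e-01,  4.41883649e-04, -9.87233791e-01]]), 't': array([-0.01339434,  0.58834654,  1.479541  ])}
0.1 [ 0.25870757 -0.59573036  0.22155176] [-1.79898380e+02  5.40135049e-03  2.34782530e+01] [ 0.95138872 -0.23710093  0.04758389] 0.0871513583200984 0.0187
```

View pics/scene0.png

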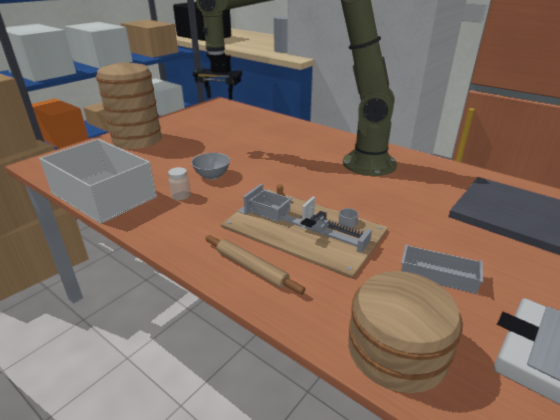

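View pics/top0.png

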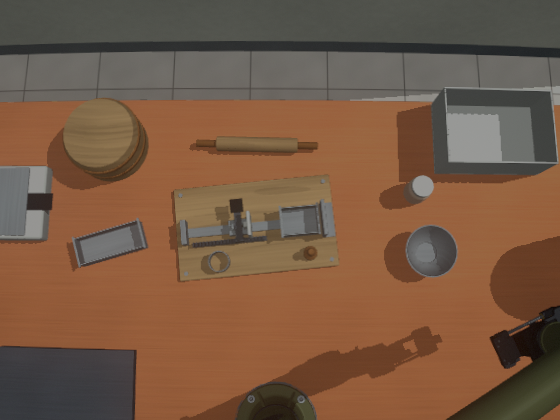

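Top view: the fence is on the right at about (327,218), the end stop on the left at (183,232), and the black paddle at (236,206). The white jaw plate is near (247,222), the stamp at (310,253) and the cutter at (217,262). I'll zoom in next.

```bash
cat > h.py <<'E'
import numpy as np,cv2
from cell import *
def ray(n,u,v):
    p=camera_params(n);K=p['camera_matrix'];R=np.array(p['R']);t=np.array(p['t'])
    d=np.array([(u-K[0,2])/K[0,0],(v-K[1,2])/K[1,1]]);s=d.copy()
    for _ in range(20): s=d/(1+p['k1']*(s@s))
    return -R.T@t, R.T@np.array([s[0],s[1],1])
def plane(n,u,v,z):
    c,d=ray(n,u,v); return c+d*(z-c[2])/d[2]
def tri(a,b):
    (c1,d1),(c2,d2)=ray("top",*a),ray("scene",*b)
    A=np.stack([d1,-d2],1);s=np.linalg.lstsq(A,c2-c1,rcond=None)[0]
    p,q=c1+s[0]*d1,c2+s[1]*d2; return (p+q)/2,np.linalg.norm(p-q)
def proj(n,X):
    p=camera_params(n);K=p['camera_matrix'];c=p['R']@np.array(X)+p['t'];s=c[:2]/c[2];s=s*(1+p['k1']*(s@s))
    return s*K[0,0]+K[:2,2]
E
python3 - <<'E'
import cv2
a=cv2.imread('pics/top0.png')[165:290,165:345]; cv2.imwrite('pics/topz.png',cv2.resize(a,None,fx=4.4,fy=4.4,interpolation=2))
a=cv2.imread('pics/scene0.png')[175:270,215:395]; cv2.imwrite('pics/scenez.png',cv2.resize(a,None,fx=4.4,fy=4.4,interpolation=2))
E
```

```text
(no output)
```

View pics/topz.png

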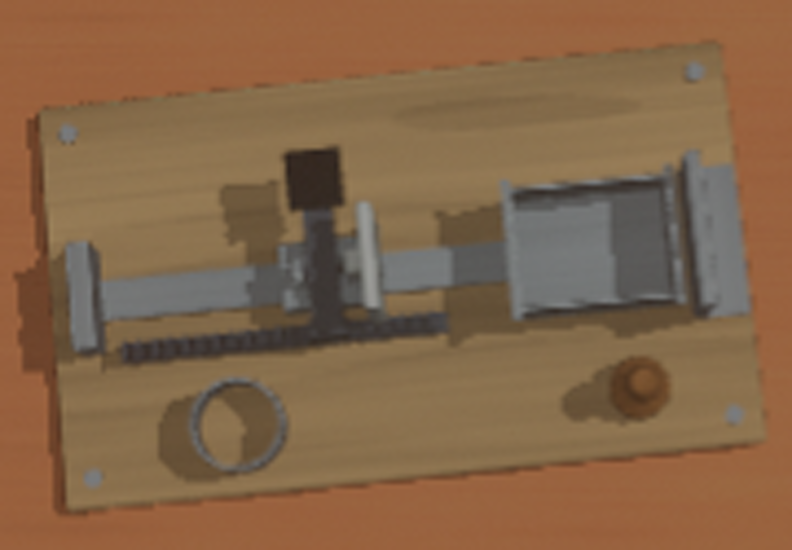

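View pics/scenez.png

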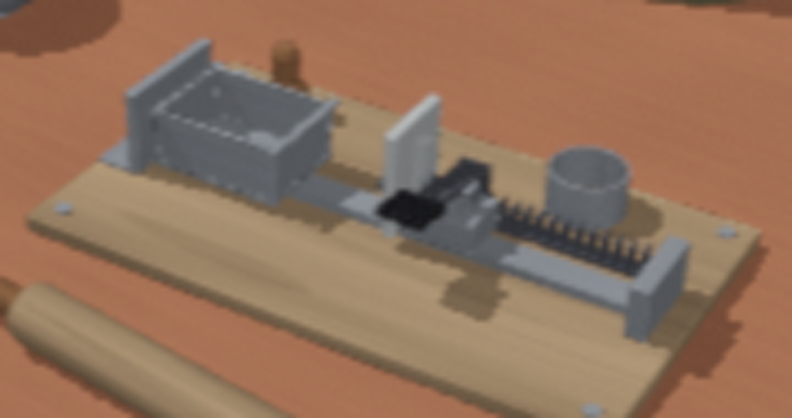

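The zooms are clear. In the top zoom the board corners are at about (40,110), (718,43), (765,440) and (67,512), and the paddle top centre is at about (313,178). In the scene zoom the paddle is at (411,211).

```bash
cat >> h.py <<'E'
T=lambda x,y:(165+(x+.5)/4.4-.5,165+(y+.5)/4.4-.5)
S=lambda x,y:(215+(x+.5)/4.4-.5,175+(y+.5)/4.4-.5)
E
python3 - <<'E'
from h import *
np.set_printoptions(precision=4,suppress=True)
C=[plane("top",*T(*c),0.015) for c in [(40,110),(718,43),(765,440),(67,512)]]
c=np.mean(C,0); print(np.array(C),c)
ey=(C[0]+C[3]-C[1]-C[2]); yaw=np.degrees(np.arctan2(-ey[0],ey[1])); 
ex=C[0]+C[1]-C[2]-C[3]; print("len",np.linalg.norm(ey)/2,np.linalg.norm(ex)/2,"yaw",yaw,np.degrees(np.arctan2(ex[1],ex[0])))
a=np.radians((yaw+np.degrees(np.arctan2(ex[1],ex[0])))/2)
R=np.array([[np.cos(a),-np.sin(a)],[np.sin(a),np.cos(a)]])
def rk(X): return np.r_[R.T@(X[:2]-c[:2]),X[2]]
print("paddle",*[ (p,rk(p),e) for p,e in [tri(T(313,178),S(411,211))]])
for nm,t,s in [("plate top +x front",(371,203),(386,130)),("plate top -x ",(379,308),(438,97)),("tin rim far+x jaw side",(505,185),(277,145)),("tin jaw -x",(515,315),(330,100)),("endstop +x top",(82,243),(632,285)),("endstop -x",(90,350),(680,242))]:
    p,e=tri(T(*t),S(*s)); print(nm,p,rk(p),e)
for nm,t,z in [("cut",(238,425),.05),("stamp",(640,390),.06),("plate front+x",(374,203),.11),("plate front -x",(383,308),.11),("tinrim",(508,185),.071),("tinrim",(518,315),.071)]:
    p=plane("top",*T(*t),z); print(nm,p,rk(p))
print(a*57.3)
np.savez('r.npz',R=R,c=c)
E
```

```text
[[ 0.6627  0.3025  0.015 ]
 [ 0.7104 -0.1508  0.015 ]
 [ 0.4452 -0.179   0.015 ]
 [ 0.3959  0.2756  0.015 ]] [0.5536 0.0621 0.015 ]
len 0.45650737619378706 0.26744336484145165 yaw 6.10045147358471 5.921718191387422
paddle (array([0.6065, 0.1146, 0.0734]), array([0.0581, 0.0467, 0.0734]), np.float64(0.0019881217740687312))
plate top +x front [0.5839 0.0755 0.1114] [0.0315 0.0102 0.1114] 0.0030292982225151263
plate top -x  [0.5182 0.0714 0.1055] [-0.0342  0.013   0.1055] 0.006326682128753222
tin rim far+x jaw side [ 0.6013 -0.0069  0.0758] [ 0.0402 -0.0736  0.0758] 0.004545038542893166
tin jaw -x [ 0.5208 -0.0166  0.0712] [-0.0408 -0.0748  0.0712] 0.0028176036357087327
endstop +x top [0.5667 0.2635 0.0573] [0.0342 0.1989 0.0573] 0.0001451692422335804
endstop -x [0.4972 0.2592 0.051 ] [-0.0354  0.2019  0.051 ] 0.00457772305087698
cut [0.4509 0.1609 0.05  ] [-0.0917  0.1091  0.05  ]
stamp [ 0.4738 -0.095   0.06  ] [-0.0958 -0.1478  0.06  ]
plate front+x [0.585  0.0725 0.11  ] [0.0323 0.0071 0.11  ]
plate front -x [0.5194 0.066  0.11  ] [-0.0336  0.0075  0.11  ]
tinrim [ 0.6035 -0.0106  0.071 ] [ 0.042  -0.0775  0.071 ]
tinrim [ 0.52   -0.0173  0.071 ] [-0.0416 -0.0755  0.071 ]
6.01152761736677
```

```bash
cat >> h.py <<'E'
from scipy.spatial.transform import Rotation as Ro
def goto(rx,ry,z,yaw=None):
    d=np.load('r.npz');X=np.r_[d['c'][:2]+d['R']@[rx,ry],z]
    o=get_obs();M=Ro.from_euler('xyz',o['tool_rot'],degrees=True).as_matrix()
    s=M.T@(X-o['tool_pos'])
    print("target",X.round(4),"now",o['tool_pos'].round(4),"rot",o['tool_rot'].round(2),"t",o['time_s'],"F",o['force'].round(2)); print("shift",s.round(4), "twist",None if yaw is None else round(-np.radians(yaw-o['tool_rot'][2]),4))
def where():
    d=np.load('r.npz');o=get_obs();p=o['tool_pos'];print("rack",(d['R'].T@(p[:2]-d['c'][:2])).round(4),"z",p[2].round(4),o['tool_rot'].round(2),"F",o['force'].round(2),"t",o['time_s'],o['grip_width'])
E
python3 -c "
from h import *
goto(.06,.045,.13,96)"
```

```text
target [0.6085 0.1131 0.13  ] now [ 0.2587 -0.5957  0.2216] rot [-1.799e+02  1.000e-02  2.348e+01] t 0.1 F [ 0.95 -0.24  0.05]
shift [ 0.6033 -0.5106  0.0924] twist -1.2657
```

```bash
python3 -m handwheel '[[0,0.03,-0.025,0,-0.06],[0,0.06,-0.05,0,-0.15],[0,0.1,-0.085,0,-0.25],[0,0.14,-0.118,0,-0.35],[0,0.18,-0.152,0,-0.45],[0,0.22,-0.186,0,-0.55],[0,0.26,-0.22,0,-0.65],[0,0.3,-0.254,0,-0.75],[0,0.34,-0.288,0,-0.85],[0,0.38,-0.322,0,-0.95],[0,0.42,-0.355,0,-1.05],[0,0.46,-0.389,0,-1.15],[0,0.5,-0.423,0,-1.22],[0,0.54,-0.457,0,-1.265],[0,0.57,-0.483,0,-1.265],[0,0.59,-0.5,0,-1.265],[0,0.603,-0.511,0,-1.265],[0,0.603,-0.511,0,-1.265],[0,0.603,-0.511,0,-1.265]]' 30; python3 - <<'E'
from h import *
where(); goto(.06,.045,.10,96)
im=read_camera("top"); cv2.imwrite('pics/t1.png',cv2.resize(im[140:310,145:365],None,fx=3.4,fy=3.4))
im=read_camera("scene"); cv2.imwrite('pics/s1.png',cv2.resize(im[140:290,205:405],None,fx=3.8,fy=3.8))
E
```

```text
time_s: 2.0
tool_pos: [0.608, 0.1121, 0.2218]
tool_rot: [-179.9, 0.0, 96.0]
force: [-0.3, -0.9, -0.8]
grip_width: 0.0005
rack [0.0594 0.0441] z 0.2218 [-1.7991e+02  4.0000e-02  9.5970e+01] F [-0.33 -0.89 -0.78] t 2.0 0.0004538423878934109
target [0.6085 0.1131 0.1   ] now [0.608  0.1121 0.2218] rot [-1.7991e+02  4.0000e-02  9.5970e+01] t 2.0 F [-0.33 -0.89 -0.78]
shift [0.001  0.0007 0.1218] twist -0.0005
```

View pics/s1.png

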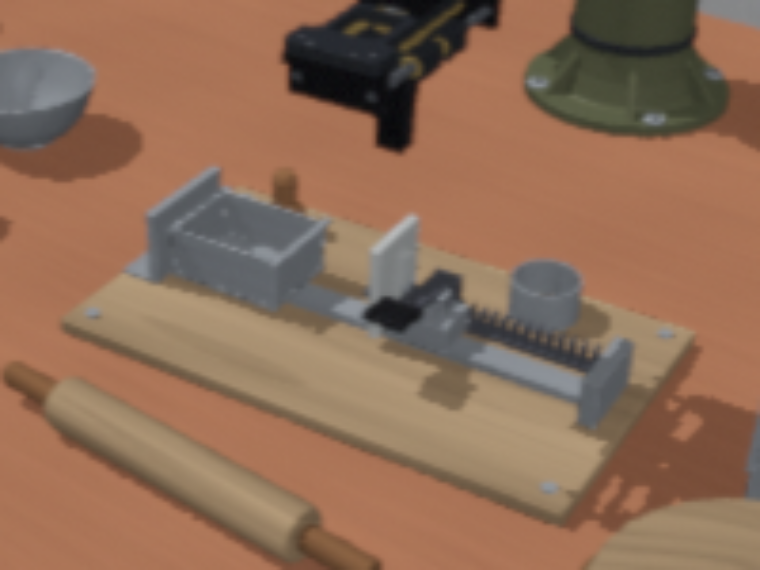

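```bash
python3 -m handwheel '[[0,0.001,0.001,0.03,0],[0,0.001,0.001,0.06,0],[0,0.001,0.001,0.09,0],[0,0.001,0.001,0.11,0],[0,0.001,0.001,0.12,0],[0,0.001,0.001,0.125,0],[0,0.001,0.001,0.125,0]]'; python3 - <<'E'
from h import *
where()
im=read_camera("scene"); cv2.imwrite('pics/s2.png',cv2.resize(im[140:290,205:405],None,fx=3.8,fy=3.8))
E
```

```text
time_s: 2.8
tool_pos: [0.6095, 0.113, 0.0978]
tool_rot: [180.0, 0.0, 95.9]
force: [0.7, -0.1, 0.5]
grip_width: 0.0005
rack [0.0609 0.0448] z 0.0978 [1.7999e+02 2.0000e-02 9.5890e+01] F [ 0.66 -0.13  0.49] t 2.8 0.0005367952221954168
```

View pics/s2.png

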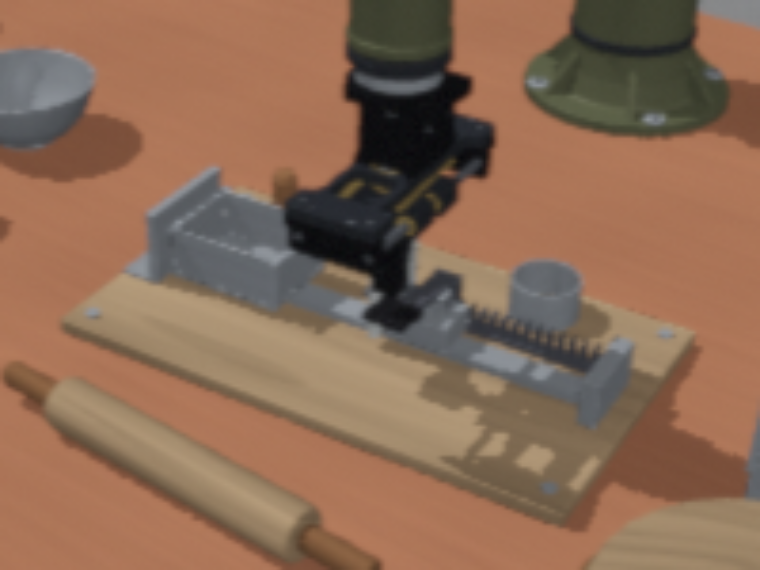

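Both views put the closed fingertips directly over the paddle, with the tip at about (392,290) in the picture and the paddle at (392,313). I'll press in small steps and watch the force.

```bash
python3 -m handwheel '[[0,0,0,0.01,0],[0,0,0,0.016,0],[0,0,0,0.019,0],[0,0,0,0.022,0],[0,0,0,0.025,0]]';  python3 -m handwheel '[[0,0,0,0.002,0],[0,0,0,0.004,0],[0,0,0,0.004,0]]'; python3 -m handwheel '[[0,0,0,0.001,0],[0,0,0,0.002,0],[0,0,0,0.002,0]]'
```

```text
time_s: 3.35
tool_pos: [0.6107, 0.1139, 0.0733]
tool_rot: [179.8, 0.0, 96.0]
force: [2.6, 0.5, 3.5]
grip_width: 0.0003
time_s: 3.65
tool_pos: [0.61, 0.1139, 0.0688]
tool_rot: [179.9, -0.0, 96.0]
force: [2.8, 0.1, 5.1]
grip_width: 0.0004
time_s: 3.95
tool_pos: [0.6095, 0.1139, 0.0666]
tool_rot: [180.0, -0.0, 96.0]
force: [3.6, -0.1, 4.4]
grip_width: 0.0005
```

```bash
python3 -m handwheel '[[0,0,0,0.001,0],[0,0,0,0.002,0],[0,0,0,0.002,0]]';  python3 -m handwheel '[[0,0,0,0.001,0],[0,0,0,0.002,0],[0,0,0,0.002,0]]'
```

```text
time_s: 4.25
tool_pos: [0.6093, 0.1139, 0.0643]
tool_rot: [180.0, -0.0, 96.0]
force: [3.5, 0.1, 3.4]
grip_width: 0.0004
time_s: 4.55
tool_pos: [0.6093, 0.1139, 0.0624]
tool_rot: [-180.0, 0.0, 96.0]
force: [4.1, 0.7, 2.4]
grip_width: 0.0005
```

```bash
python3 -m handwheel '[[0,0,0,0.001,0],[0,0,0,0.002,0],[0,0,0,0.002,0]]';  python3 - <<'E'
from h import *
where()
im=read_camera("scene"); cv2.imwrite('pics/s3.png',cv2.resize(im[190:270,265:365],None,fx=7,fy=7))
E
```

```text
time_s: 4.85
tool_pos: [0.6095, 0.1139, 0.0618]
tool_rot: [180.0, 0.0, 96.0]
force: [2.0, -0.8, 10.6]
grip_width: 0.0007
rack [0.061  0.0457] z 0.0618 [1.7999e+02 4.0000e-02 9.5960e+01] F [ 1.95 -0.82 10.59] t 4.85 0.0006891569619973915
```

View pics/s3.png

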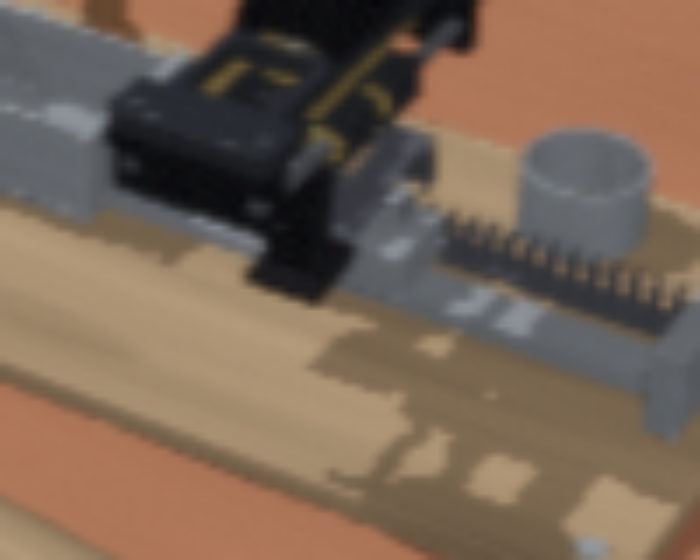

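The force jumped at z 0.062, which looks like the stop, and the lever arm is tilted in the picture. One small extra press will confirm it, then I'll lift straight off.

```bash
python3 -m handwheel '[[0,0,0,0.001,0],[0,0,0,0.0015,0],[0,0,0,0.0015,0]]';python3 -m handwheel '[[0,0,0,-0.005,0],[0,0,0,-0.02,0],[0,0,0,-0.05,0],[0,0,0,-0.08,0],[0,0,0,-0.085,0]]'; python3 - <<'E'
from h import *
where();goto(0,-.03,.147,96)
im=read_camera("scene"); cv2.imwrite('pics/s4.png',cv2.resize(im[190:270,265:365],None,fx=7,fy=7))
E
```

```text
time_s: 5.2
tool_pos: [0.6095, 0.114, 0.0615]
tool_rot: [180.0, 0.1, 96.0]
force: [-0.4, -1.8, 18.0]
grip_width: 0.0002
time_s: 5.7
tool_pos: [0.6098, 0.1146, 0.1473]
tool_rot: [179.9, -0.0, 96.0]
force: [-0.4, 0.5, -0.1]
grip_width: 0.0008
rack [0.0615 0.0463] z 0.1473 [ 1.7986e+02 -1.0000e-02  9.5980e+01] F [-0.36  0.47 -0.12] t 5.7 0.0007937335675510437
target [0.5567 0.0322 0.147 ] now [0.6098 0.1146 0.1473] rot [ 1.7986e+02 -1.0000e-02  9.5980e+01] t 5.7 F [-0.36  0.47 -0.12]
shift [-0.0764 -0.0614  0.0001] twist -0.0004
```

View pics/s4.png

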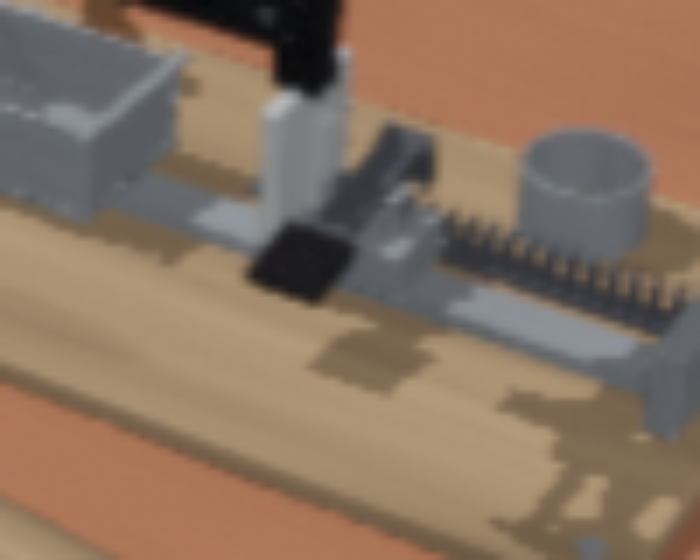

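The paddle stayed down and the tilted lever has its pawl end raised. Next I'll move over the gap in front of the plate. The tin rim is at rack y -0.076 and the plate face at about +0.008.

```bash
python3 -m handwheel '[[0,-0.02,-0.015,-0.01,0],[0,-0.05,-0.04,-0.01,0],[0,-0.075,-0.061,-0.01,0],[0,-0.079,-0.061,0,0],[0,-0.079,-0.061,0,0]]'; python3 - <<'E'
from h import *
where()
im=read_camera("top"); cv2.imwrite('pics/t5.png',cv2.resize(im[140:310,145:365],None,fx=3.4,fy=3.4))
im=read_camera("scene"); cv2.imwrite('pics/s5.png',cv2.resize(im[170:270,245:365],None,fx=6,fy=6))
E
```

```text
time_s: 6.25
tool_pos: [0.5547, 0.0273, 0.1415]
tool_rot: [-179.7, 0.0, 95.8]
force: [0.0, -0.1, -0.5]
grip_width: 0.0003
rack [-0.0025 -0.0347] z 0.1415 [-179.71    0.     95.81] F [ 0.03 -0.08 -0.55] t 6.25 0.00026940843283472336
```

View pics/s5.png

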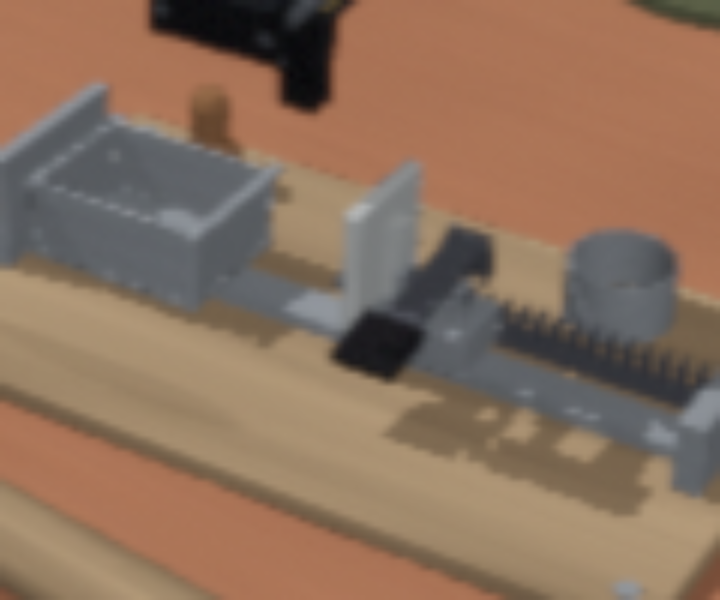

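View pics/t5.png

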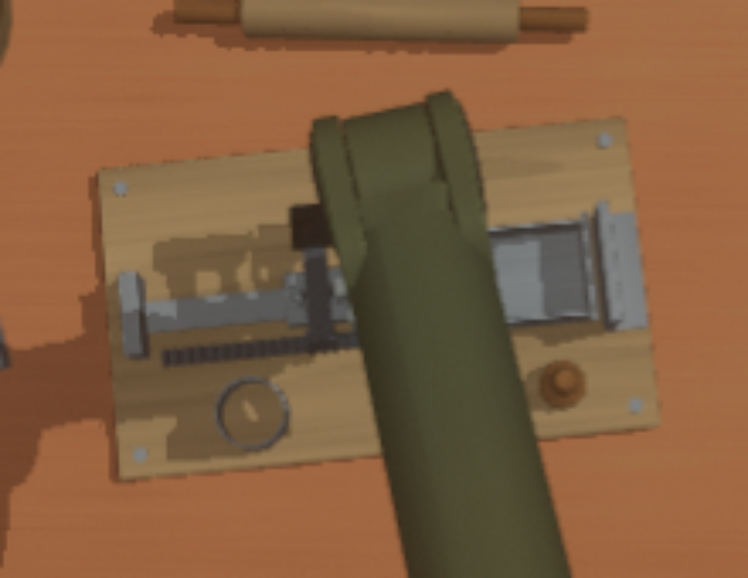

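The hand is over the gap, the paddle is down, and the tin and plate haven't moved. Now I'll descend and bring the fingers into contact.

```bash
python3 -m handwheel '[[0,0,0.002,0.02,0],[0,0,0.002,0.045,0],[0,0,0.002,0.07,0],[0,0,0.002,0.083,0],[0,0,0.002,0.083,0]]';python3 -m handwheel '[[0,0.01,0,0,0],[0,0.02,0,0,0],[0,0.027,0,0,0],[0,0.032,0,0,0],[0,0.036,0,0,0],[0,0.04,0,0,0],[0,0.045,0,0,0],[0,0.05,0,0,0]]'; python3 -c "
from h import *
where()"
```

```text
time_s: 6.85
tool_pos: [0.5574, 0.0304, 0.0591]
tool_rot: [-179.8, -0.1, 96.1]
force: [0.0, 1.0, -0.0]
grip_width: 0.0003
time_s: 7.65
tool_pos: [0.5542, 0.0783, 0.0613]
tool_rot: [180.0, 0.0, 95.9]
force: [0.6, -3.7, 2.7]
grip_width: 0.0005
rack [0.0023 0.0161] z 0.0613 [1.7995e+02 5.0000e-02 9.5900e+01] F [ 0.59 -3.67  2.72] t 7.65 0.0005100698024404303
```

```bash
python3 -m handwheel '[[0,0.006,0,0,0],[0,0.012,0,0,0],[0,0.018,0,0,0],[0,0.024,0,0,0],[0,0.03,0,0,0],[0,0.036,0,0,0],[0,0.042,0,0,0],[0,0.048,0,0,0],[0,0.054,0,0,0],[0,0.06,0,0,0],[0,0.066,0,0,0],[0,0.072,0,0,0],[0,0.078,0,0,0],[0,0.084,0,0,0],[0,0.09,0,0,0]]'; python3 - <<'E'
from h import *
where()
im=read_camera("scene"); cv2.imwrite('pics/s6.png',cv2.resize(im[170:270,245:395],None,fx=5,fy=5))
E
```

```text
time_s: 9.15
tool_pos: [0.5442, 0.1688, 0.061]
tool_rot: [-180.0, 0.0, 96.0]
force: [2.5, -3.9, 0.7]
grip_width: 0.0004
rack [0.0018 0.1072] z 0.061 [-1.7999e+02  1.0000e-02  9.5960e+01] F [ 2.54 -3.93  0.7 ] t 9.15 0.0003886798116062214
```

View pics/s6.png

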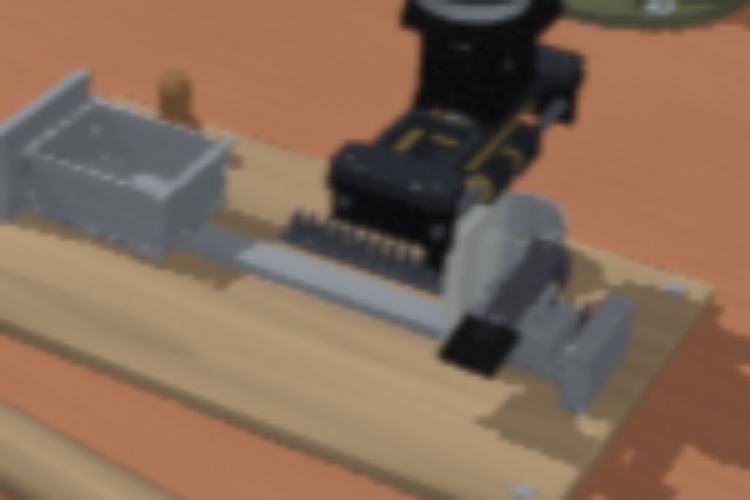

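The jaw slides with a small gap left to the end stop, and the paddle is still down. I'll finish in small steps until the force rises.

```bash
python3 -m handwheel '[[0,0.003,0,0,0],[0,0.006,0,0,0],[0,0.008,0,0,0],[0,0.01,0,0,0],[0,0.01,0,0,0]]';python3 -m handwheel '[[0,0.001,0,0,0],[0,0.002,0,0,0],[0,0.002,0,0,0]]';python3 -m handwheel '[[0,0.001,0,0,0],[0,0.002,0,0,0],[0,0.002,0,0,0]]'; python3 -c "
from h import *
where()"
```

```text
time_s: 9.7
tool_pos: [0.5427, 0.1788, 0.0609]
tool_rot: [-179.9, -0.0, 96.0]
force: [-0.4, -3.0, 1.6]
grip_width: 0.0003
time_s: 10.0
tool_pos: [0.5425, 0.1804, 0.0608]
tool_rot: [-179.9, 0.0, 96.0]
force: [-0.9, -3.2, 1.8]
grip_width: 0.0008
time_s: 10.3
tool_pos: [0.5425, 0.1819, 0.0608]
tool_rot: [-179.9, 0.0, 96.0]
force: [-1.6, -4.8, 1.3]
grip_width: 0.0003
rack [0.0015 0.1203] z 0.0608 [-1.7994e+02  5.0000e-02  9.5960e+01] F [-1.58 -4.84  1.33] t 10.3 0.0003086776594692647
```

```bash
python3 -m handwheel '[[0,0.001,0,0,0],[0,0.002,0,0,0],[0,0.002,0,0,0]]';python3 -m handwheel '[[0,0.001,0,0,0],[0,0.002,0,0,0],[0,0.002,0,0,0]]'; python3 -c "
from h import *
where()"
```

```text
time_s: 10.6
tool_pos: [0.5424, 0.1818, 0.0608]
tool_rot: [-179.9, 0.2, 95.9]
force: [-2.2, -9.0, 4.1]
grip_width: 0.0005
time_s: 10.9
tool_pos: [0.5424, 0.1818, 0.0607]
tool_rot: [-179.9, 0.4, 95.8]
force: [-2.4, -12.3, 5.4]
grip_width: 0.0008
rack [0.0014 0.1202] z 0.0607 [-179.86    0.36   95.83] F [ -2.44 -12.33   5.39] t 10.9 0.0007925220144448001
```

The tool has stopped and the force is rising to about 12 N, so the carriage is on the end stop at the expected y of 0.120. I'll back off, rise and check.

```bash
python3 -m handwheel '[[0,-0.004,0,0,0],[0,-0.012,0,0,0],[0,-0.03,0,0,0],[0,-0.035,0,-0.02,0],[0,-0.035,0,-0.06,0],[0,-0.035,0,-0.1,0],[0,-0.035,0,-0.14,0],[0,-0.07,0,-0.17,0],[0,-0.11,0,-0.17,0],[0,-0.15,0,-0.17,0],[0,-0.19,0,-0.17,0],[0,-0.23,0,-0.17,0],[0,-0.25,0,-0.17,0],[0,-0.25,0,-0.17,0]]'; python3 - <<'E'
from h import *
where()
im=read_camera("top"); cv2.imwrite('pics/topf.png',cv2.resize(im[165:290,165:345],None,fx=4.4,fy=4.4,interpolation=2))
im=read_camera("scene"); cv2.imwrite('pics/scenef.png',cv2.resize(im[175:270,215:395],None,fx=4.4,fy=4.4,interpolation=2))
E
```

```text
time_s: 12.3
tool_pos: [0.569, -0.0662, 0.2307]
tool_rot: [179.9, 0.0, 95.6]
force: [0.6, -1.0, -0.4]
grip_width: 0.0005
rack [ 0.0019 -0.1292] z 0.2307 [1.7994e+02 2.0000e-02 9.5630e+01] F [ 0.58 -0.96 -0.42] t 12.3 0.0005045849127387966
```

View pics/topf.png

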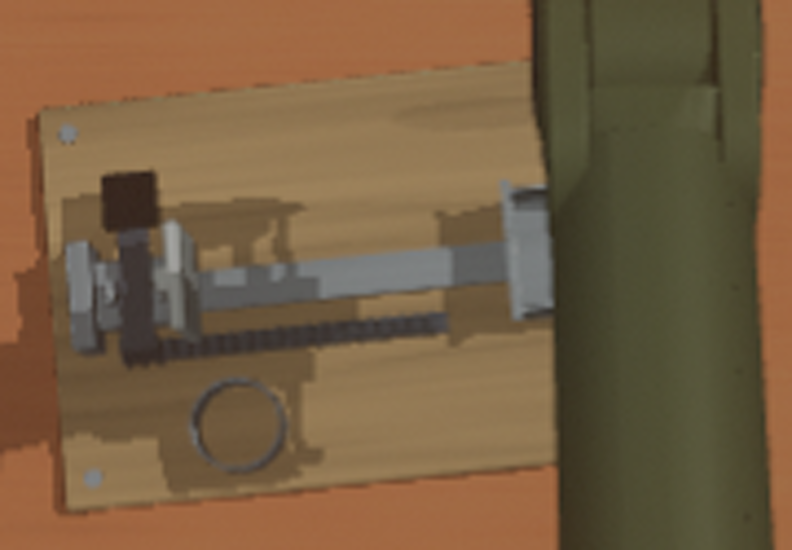

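View pics/scenef.png

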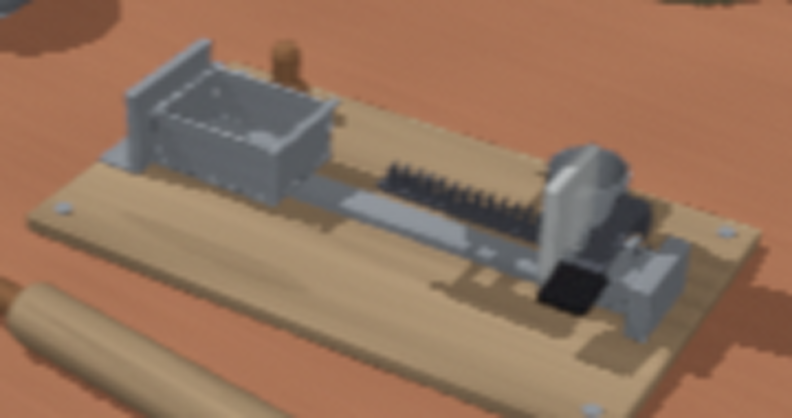

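The jaw is at the end stop, with the carriage touching it in both views. The tin, cutter and stamp look unmoved. I'll take a quick number for the paddle height and jaw position.

```bash
python3 - <<'E'
from h import *
d=np.load('r.npz')
p,e=tri(T(130,200),S(573,286));print("paddle",(d['R'].T@(p[:2]-d['c'][:2])).round(4),p[2].round(4),e.round(4))
for t in [(181,223),(188,325)]:
    p=plane("top",*T(*t),.11);print("face",(d['R'].T@(p[:2]-d['c'][:2])).round(4))
E
```

```text
paddle [0.0583 0.1668] 0.0588 0.0026
face [0.0318 0.1276]
face [-0.0321  0.1283]
```

```bash
python3 -c "
from cell import *
print(sign_off())"
```

```text
the job is handed in; nothing more can be done
None
```

The release paddle is down and the jaw is fully back against the end stop. I handed the job in at about 12.4 s, with the hand raised clear of the rack.

- **Paddle:** I pressed it with closed fingertips until it hit its stop; the force rose from about 4 N to 18 N at z = 62 mm. It stayed down after I lifted off. The last check put its top at 59 mm, against 61 mm expected.
- **Jaw:** I pushed it by the plate's front face at about 4 N until it stopped. The force then rose to 12 N with no further motion. The last check put the plate face at rack y of about 128 mm and the paddle at 167 mm. Fully back they should be at 130 mm and 166 mm, so both agree within the camera's 2 mm calibration.
- **Other things:** The last pictures show the small tin, cutter and stamp where they were. In the top view the arm hid part of the tin and the stamp, so I checked those in the scene camera only. I did not check the jar, bowl, rolling pin and long tin separately at the end, but the hand never came near them.

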